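# Find the full tea caddy by its heft and square it up on the scale

## Robot

A 6-joint arm with a two-finger parallel gripper is mounted at the origin on the work surface. World frame = base frame: x ahead of the robot, y to its left, z up, the work surface at z = 0. Lengths are in mm, angles in rad, forces in N, time in s.
With the tool pointing down it reaches from about 375 to 925 mm from the base axis. Payload 5.7 kg.
Tool frame: the origin (TCP) lies at the very end of the fingers, on their centre line; the grasp point (between the pads) lies 19 mm behind it; z points along the fingers, y is the direction in which the jaws open and shut (so a half turn about z gives the same grasp; the last joint's range is limited). The gripper opens to 85 mm and grips with 20 to 120 N. Pads are 22 mm wide; open, the fingers measure 114 mm over their backs; the gripper's body (76 mm by 85 mm) begins 54 mm behind the grasp point. The pads swing forward as they close: fully open they stand 13 mm farther back than shut.
Start: joints at [-0.115, 0.359, 1.51, -0, 1.272, -0.115], TCP at [599.969, -0.004, 231.267] pointing down, gripper open.
Joint ranges: [-2.97, 2.97], [-1.01, 2.36], [0.21, 2.38], [-0.96, 4.11], [0.2, 2.71], [-2.98, 2.98]. Speed limits (rad/s): [2.39, 2.39, 3.14, 3.14, 3.14, 3.14].

## Interface

Orientations are given as a rotation vector (axis times angle).
In Python, from workcell import robot, camera, calibration, job gives the robot as it stands. The module is installed in compiled form; this text tells all that it offers.
- The arm moves only by the shell command python3 -m crank 'ROWS' [OPENING] [FORCE]. ROWS is JSON, a list of rows, each a list of 2 entries, a list of its own where there are three numbers: the shift along the tool's x, y, z as a fraction of full scale, then the turn, a rotation vector about the tool's x, y, z as a fraction of full scale. In form: [[[tx, ty, tz], [wx, wy, wz]], ...]. A call has exactly 5 rows; each row is the pose to reach, as a shift and turn from the pose commanded when the call began, along the tool's axes at that moment; what a row does not reach only later rows make up. Full scale, the value 1, is 0.3 m for a shift and 30 degrees for a turn. A row lasts 1/10 s, in which the tool goes at most 50 mm and 8.59 degrees, less where a joint would pass 70% of its speed; a pose out of reach is approached as far as the arm can. A call with a number of a shift or a turn outside -1 to 1 is refused whole. A call with a gripper value outside its range is refused whole. OPENING is the closure in counts, from 0 (fully open) to 255 (shut), set as the call begins (- or left out, the last holds). The fingers move at their own pace and stop on an object; FORCE is the grip in N (left out, the last holds). Time passes only in rows, so rows that repeat a pose let the fingers close, or fill a call up. It gives the time, the measured TCP pose, the force and the opening at its end, in the units of the state.
- robot.get_obs(): the state, without advancing time (a new reading comes with each control period).
- camera(name): name is "scene" or "side" or "wrist"; returns (picture, depth): 400x640x3 uint8, red, green, blue; 400x640 float32, mm along the optical axis (not along the pixel's ray), 0 where there is no reading.
- calibration(name): a dict with "fovy" (degrees; the focal length in pixels is half the picture's height over the tangent of half this angle, whatever the lens; pixels are square), "cx", "cy" (the principal point, pixels), "position" and "attitude" of the camera in the world. Camera axes: x right, y up, looking along -z (the intrinsics and any distortion apply to the point x, -y, -z); pixel columns grow to the right and rows downward; lengths in mm; the calibration is good to about 2 mm. A picture is of the moment at which its call begins: read the wrist's pose just before it. calibration takes no time and is no camera call; for the wrist camera it gives the pose at the moment of the call.
- job.hand_in(): hands the job in, once; it reports no verdict.
The state is a dict: "t": time; "joint_pos": joint angles; "dq": joint speeds; "effort": joint torques, N m; "eef_pos": TCP position; "orientation": TCP orientation; "ft_force": force on the tool from outside, world axes, zero at the start; "ft_torque": the same for the moment, N m; "grip_width": finger opening in mm.
Only numpy, scipy, OpenCV 4.12 (cv2) and the standard library are available. Lean on these libraries where they do the work, as an engineer would, in place of code of your own. Each camera call takes 0.05 s, during which the arm holds its last target.

## Task

One of the three identical porcelain tea caddies is full and the other two are empty, which only their weight gives away. Find the full one, and stand it upright on the pan of the scale, pushed square and flush into the corner of the two fences, so that it can be weighed. Porcelain chips: set everything down gently, leave the two empty caddies standing where you found them, and do not disturb the other things on the bench.

Things in the scene. Friction and masses are not known exactly. Their poses are not given: they have to be found in the camera images.
- caddy_a: one of three alike closed white porcelain tea caddies: box 90 (own x) x 56 (own y) x 110 mm high, blue bands, fixed lid, on it a knob 22 mm wide, 18 mm high. One of the three (which one changes from start to start) is full, 0.60 to 0.82 kg; the other two are empty, 0.28 to 0.36 kg. Stands on the bench. Origin: centre of the underside; z up
- caddy_b: one of three alike closed white porcelain tea caddies: box 90 (own x) x 56 (own y) x 110 mm high, blue bands, fixed lid, on it a knob 22 mm wide, 18 mm high. One of the three (which one changes from start to start) is full, 0.60 to 0.82 kg; the other two are empty, 0.28 to 0.36 kg. Stands on the bench. Origin: centre of the underside; z up
- caddy_c: one of three alike closed white porcelain tea caddies: box 90 (own x) x 56 (own y) x 110 mm high, blue bands, fixed lid, on it a knob 22 mm wide, 18 mm high. One of the three (which one changes from start to start) is full, 0.60 to 0.82 kg; the other two are empty, 0.28 to 0.36 kg. Stands on the bench. Origin: centre of the underside; z up
- scale: grey bench scale fixed to the bench; steel pan 180 (own x) x 220 mm (own y) on top, its surface 60 mm above the bench. Two aluminium fences 20 mm high, 8 mm thick stand along the pan's whole edges on its own +x and +y sides; the other two sides are open. Origin: centre of the base, on the bench
- fence_corner (a point): the inner corner where the two fences meet, at the level of the pan's surface; axes as the scale's (the pan lies to its -x and -y, so a caddy pushed home with its long side along x has its centre at x = -45, y = -28 mm from here; along y, -28, -45 mm). Either way round is right
- pan (a joint): how far the pan has sunk on its spring, m: 0 unloaded, 1 mm for each 0.153 kg (1500 N/m) up to 12 mm. About 2 mm with an empty caddy, 4 to 5.3 mm with the full one
- bowl: white rice bowl, 110 mm across, 52 mm high, stands on the bench, not needed. Origin: centre of its underside
- water_cup: blue water cup, 68 mm across, 58 mm high, not needed. Origin: centre of its underside
- brush: flat brush 170 mm long, lying along its own x, not needed. Origin: on the bench, below its middle
Not all that is in view belongs to the job. What is shaped like the caddy_c but orange or turquoise is not meant.

How it is judged (in metres and radians):
At the end, for the whole second after the job is handed in: Full caddy at rest on the pan (4 mm), upright, faces within 4 mm of both fences, square within 0.06 rad (either way round); its weight sinks the pan over 3.1 mm (an empty one does not); the other two stand upright within 50 mm of where they began (((((x of caddy_a in the frame of fence_corner between -0.049 and -0.041 m and y of caddy_a in the frame of fence_corner between -0.032 and -0.024 m and angle between the x axis of caddy_a and the x axis of fence_corner, either way round below 0.06 rad) or (x of caddy_a in the frame of fence_corner between -0.032 and -0.024 m and y of caddy_a in the frame of fence_corner between -0.049 and -0.041 m and angle between the x axis of caddy_a and the y axis of fence_corner, either way round below 0.06 rad)) and z of caddy_a in the frame of fence_corner between -0.004 and 0.004 m and angle between caddy_a's own z axis and vertical below 0.06 rad and linear speed of caddy_a below 0.02 m/s and distance of each of caddy_b, caddy_c from where it was at the start of the episode below 0.05 m and angle between each of caddy_b, caddy_c's own z axis and vertical below 0.1 rad) or (((x of caddy_b in the frame of fence_corner between -0.049 and -0.041 m and y of caddy_b in the frame of fence_corner between -0.032 and -0.024 m and angle between the x axis of caddy_b and the x axis of fence_corner, either way round below 0.06 rad) or (x of caddy_b in the frame of fence_corner between -0.032 and -0.024 m and y of caddy_b in the frame of fence_corner between -0.049 and -0.041 m and angle between the x axis of caddy_b and the y axis of fence_corner, either way round below 0.06 rad)) and z of caddy_b in the frame of fence_corner between -0.004 and 0.004 m and angle between caddy_b's own z axis and vertical below 0.06 rad and linear speed of caddy_b below 0.02 m/s and distance of each of caddy_a, caddy_c from where it was at the start of the episode below 0.05 m and angle between each of caddy_a, caddy_c's own z axis and vertical below 0.1 rad) or (((x of caddy_c in the frame of fence_corner between -0.049 and -0.041 m and y of caddy_c in the frame of fence_corner between -0.032 and -0.024 m and angle between the x axis of caddy_c and the x axis of fence_corner, either way round below 0.06 rad) or (x of caddy_c in the frame of fence_corner between -0.032 and -0.024 m and y of caddy_c in the frame of fence_corner between -0.049 and -0.041 m and angle between the x axis of caddy_c and the y axis of fence_corner, either way round below 0.06 rad)) and z of caddy_c in the frame of fence_corner between -0.004 and 0.004 m and angle between caddy_c's own z axis and vertical below 0.06 rad and linear speed of caddy_c below 0.02 m/s and distance of each of caddy_a, caddy_b from where it was at the start of the episode below 0.05 m and angle between each of caddy_a, caddy_b's own z axis and vertical below 0.1 rad)) and value of joint pan above 0.0031 m); the robot touches nothing.
It fails at once if a caddy is tipped over or by more than 0.5 rad (angle between any of caddy_a, caddy_b, caddy_c's own z axis and vertical above 0.5 rad).
It fails at once if a caddy is knocked hard against the scale (over 80 N) (contact force between any of caddy_a, caddy_b, caddy_c and scale above 80 N).
It fails at once if a caddy is dropped (falls out of the fingers at over 0.4 m/s) ((linear speed of caddy_a above 0.4 m/s and contact force between caddy_a and the fingers below 0.05 N) or (linear speed of caddy_b above 0.4 m/s and contact force between caddy_b and the fingers below 0.05 N) or (linear speed of caddy_c above 0.4 m/s and contact force between caddy_c and the fingers below 0.05 N)).
It fails at once if a bystander is moved by more than 40 mm (distance of any of bowl, water_cup, brush from where it was at the start of the episode above 0.04 m).
It also fails if it takes over 72 s, if anything falls off the work surface, if the arm or the gripper's body presses on something with over 40 N, if the wrist force passes 120 N, or if a joint passes its speed limit or range.

## Working session

There is one attempt and no reset: what is moved stays moved. The work goes in short steps, Python scripts to look and compute and a shell command to move; the robot and the scene stay as the last step left them, time stands still between calls to the robot, and variables do not carry over. Pictures are saved under pics/ and viewed, and the job is handed in when it is done.

```bash
mkdir -p pics
cat > h.py <<'E'
import numpy as np,cv2
from scipy.spatial.transform import Rotation as R
from workcell import robot,camera,calibration,job
def att(c):
    a=np.array(c['attitude'],float)
    return a if a.shape==(3,3) else R.from_rotvec(a).as_matrix() if a.size==3 else R.from_quat(a).as_matrix()
def cloud(name):
    c=calibration(name); p,d=camera(name)
    f=200/np.tan(np.radians(c['fovy'])/2)
    v,u=np.mgrid[0:400,0:640]
    X=(u-c['cx'])/f*d; Y=-(v-c['cy'])/f*d
    P=np.stack([X,Y,-d],-1)@att(c).T+np.array(c['position'])
    P[d==0]=np.nan
    return p,d,P
def save(n,p): cv2.imwrite('pics/'+n,p[:,:,::-1])
E
python3 - <<'E'
from h import *
print(robot.get_obs())
for n in ['scene','side','wrist']:
    print(n,calibration(n))
    p,d,P=cloud(n); save(n+'0.png',p); np.save(n+'0.npy',P); print((d==0).mean(),np.nanmin(P[...,2]))
E
```

```text
{'t': 0.0, 'joint_pos': array([-1.15109301e-01,  3.59506189e-01,  1.51145879e+00, -3.24048850e-06,
        1.27248753e+00, -1.15089251e-01]), 'dq': array([ 0.00077252,  0.0018447 ,  0.00050445,  0.0012535 , -0.00048477,
       -0.00046457]), 'effort': array([ 1.96551155e-03, -5.27614331e+01, -2.78626120e+01, -6.37880498e-05,
        1.32890840e-02, -2.81424428e-05]), 'eef_pos': array([5.99309608e+02, 6.54138495e-02, 2.30442846e+02]), 'orientation': array([-2.22043308e+00, -2.22039069e+00,  1.81783644e-03]), 'ft_force': array([ 0.61486616,  0.46830506, -0.09468786]), 'ft_torque': array([ 0.05607844,  0.01877251, -0.00117832]), 'grip_width': 85.31524186825152}
scene {'fovy': 48.75231473066914, 'cx': 322.93441864935204, 'cy': 201.5550054289985, 'position': array([1241.70196088, -134.42926005, 1093.45725204]), 'attitude': array([0.53392299, 0.4636974 , 1.42860916])}
0.00393359375 -768.8432538921916
side {'fovy': 45.44572470473876, 'cx': 316.6549072440089, 'cy': 198.81375255185978, 'position': array([ 330.47729618, -950.97281835,  762.00633393]), 'attitude': array([ 0.91355048, -0.05950144, -0.14971491])}
0.00392578125 -767.0495858312112
wrist {'fovy': 65.69154836737847, 'cx': 326.2534186736982, 'cy': 199.2794532754455, 'position': array([599.48528981,  76.64456518, 373.39727863]), 'attitude': array([-3.01328852e-01,  9.39942383e-04, -1.00116999e-04])}
0.00401171875 -755.3350418307923
```

View pics/scene0.png

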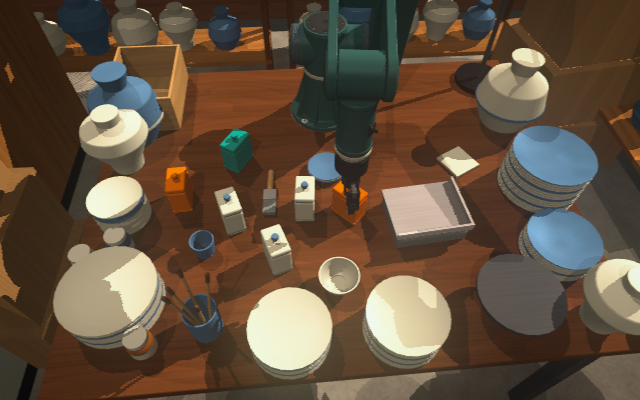

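View pics/side0.png

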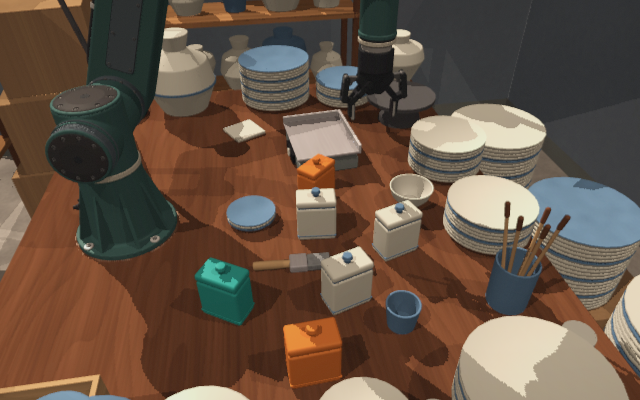

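View pics/wrist0.png

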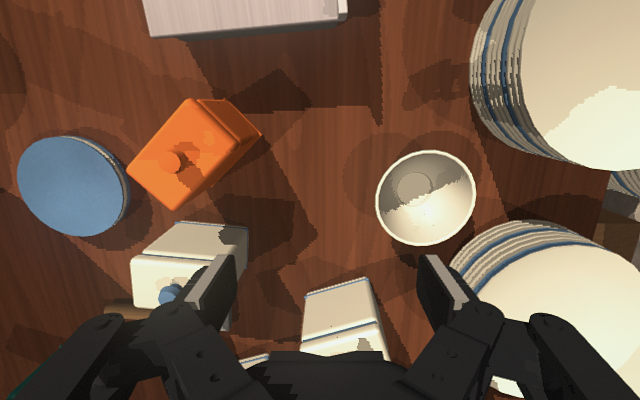

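Run:
```python
from h import *
for n in ['scene','side']:
    P=np.load(n+'0.npy'); im=cv2.imread(f'pics/{n}0.png')
    hsv=cv2.cvtColor(im,cv2.COLOR_BGR2HSV)
    reg=(P[...,0]>350)&(P[...,0]<1000)&(abs(P[...,1])<450)
    m=((P[...,2]>100)&(P[...,2]<116)&reg).astype(np.uint8)
    k,l,st,c=cv2.connectedComponentsWithStats(m)
    for i in range(1,k):
        if st[i,4]<60: continue
        q=P[l==i]; r=cv2.minAreaRect(q[:,:2].astype(np.float32))
        print(n,'top',c[i].round(),st[i,4],'z',np.median(q[:,2]).round(1),'rect',np.round(r[0],1),np.round(r[1],1),round(r[2],1),hsv[l==i].mean(0).round())
    m=((P[...,2]>117)&(P[...,2]<132)&reg).astype(np.uint8)
    k,l,st,c=cv2.connectedComponentsWithStats(m)
    for i in range(1,k):
        if st[i,4]<10 or st[i,4]>400: continue
        q=P[l==i]; print(n,'knob',c[i].round(),st[i,4],np.median(q,0).round(1),((q.max(0)+q.min(0))/2).round(1))
    # pan surface / fences
    for lo,hi,t in [(55,65,'pan'),(74,86,'fence'),(46,58,'bowlcup'),(5,40,'low')]:
        m=((P[...,2]>lo)&(P[...,2]<hi)&reg).astype(np.uint8)
        k,l,st,c=cv2.connectedComponentsWithStats(m)
        for i in range(1,k):
            if st[i,4]<80: continue
            q=P[l==i]; r=cv2.minAreaRect(q[:,:2].astype(np.float32))
            print(n,t,c[i].round(),st[i,4],'z',np.median(q[:,2]).round(1),'rect',np.round(r[0],1),np.round(r[1],1),round(r[2],1),hsv[l==i].mean(0).round())
```

```text
scene top [183. 181.] 91 z 109.9 rect [ 393.3 -444.7] [85.9 10.8] 0.5 [ 13. 240. 159.]
scene top [304. 189.] 461 z 111.0 rect [ 452.3 -101.5] [54.3 91.8] 85.5 [ 26.  51. 215.]
scene top [339. 190.] 123 z 110.5 rect [466.8  -4.3] [58.9 30.9] 5.0 [ 14. 236. 193.]
scene top [227. 202.] 499 z 110.7 rect [ 478.9 -316.5] [93.7 55.9] 18.1 [ 24.  56. 196.]
scene top [362. 195.] 69 z 110.4 rect [487.8  63.4] [20.3 48. ] 82.2 [ 13. 245. 216.]
scene top [275. 241.] 596 z 110.6 rect [ 618.6 -188.6] [92.2 56.4] 18.8 [ 25.  54. 205.]
scene top [408. 316.] 3167 z 105.2 rect [848.3 117.4] [197.7 200.3] 57.5 [ 27.  52. 223.]
scene top [202. 318.] 171 z 109.4 rect [ 811.4 -364.9] [56.1 82.6] 29.6 [100.  62.  93.]
scene knob [304. 184.] 41 [ 454.1 -100.3  128.1] [ 452.2 -101.1  124.3]
scene knob [226. 197.] 43 [ 482.1 -315.9  126.8] [ 479.6 -315.7  125. ]
scene knob [274. 237.] 49 [ 620.5 -188.4  127.1] [ 619.6 -188.7  125.8]
scene knob [192. 299.] 12 [ 776.2 -383.1  126.3] [ 777.  -383.3  124.3]
scene knob [208. 300.] 10 [ 781.5 -346.3  123.9] [ 781.7 -346.8  124.4]
scene knob [186. 309.] 11 [ 800.4 -
[... 6008 characters left out ...]
e low [470. 240.] 572 z 27.1 rect [ 782.9 -195. ] [ 52.1 164.6] 30.3 [ 20.  56. 128.]
side low [316. 232.] 437 z 22.7 rect [ 448.5 -122.5] [19.5 90.3] 77.3 [ 23.  53. 121.]
side low [394. 248.] 502 z 23.1 rect [ 615.9 -208.4] [ 48.8 104.2] 76.0 [ 23.  52. 121.]
side low [303. 261.] 672 z 17.4 rect [ 408.  -205.6] [ 45.5 115.3] 86.8 [ 13.  57. 120.]
side low [504. 303.] 515 z 22.6 rect [ 786.3 -388.5] [37.4 80. ] 52.6 [103.  79.  74.]
side low [345. 301.] 564 z 23.0 rect [ 474.5 -337.3] [ 46.8 103.9] 76.5 [ 23.  52. 114.]
side low [403. 306.] 371 z 24.1 rect [ 578.9 -374.2] [25.3 53.9] 72.1 [104.  80.  81.]
side low [400. 325.] 288 z 23.4 rect [ 566.1 -409.5] [24.6 58.4] 69.0 [104.  79.  70.]
```

Run:
```python
import cv2
a=cv2.imread('pics/scene0.png')[120:300,160:500]
cv2.imwrite('pics/crop0.png',cv2.resize(a,None,fx=2.3,fy=2.3,interpolation=cv2.INTER_CUBIC))
```

```text
(no output)
```

View pics/crop0.png

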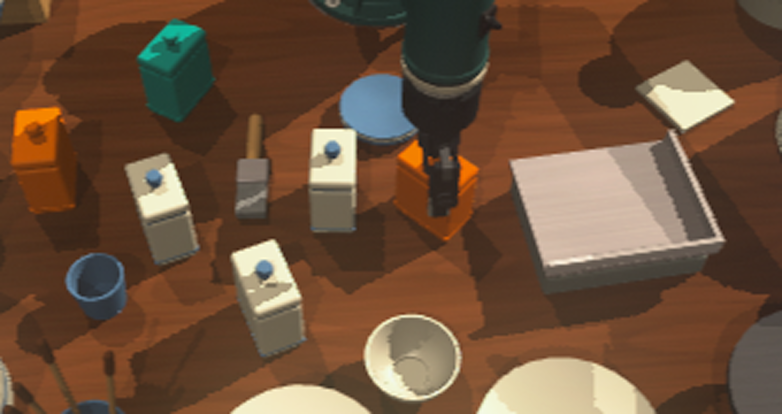

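```bash
cat >> h.py <<'E'
def go(x,y,z,yaw):
    "target tcp xyz, yaw deg of tool y; prints needed shift/turn fractions"
    o=robot.get_obs(); M=R.from_rotvec(o['orientation']).as_matrix()
    T=np.array([[np.cos(np.radians(yaw+90)),np.cos(np.radians(yaw)),0],[np.sin(np.radians(yaw+90)),np.sin(np.radians(yaw)),0],[0,0,-1]])
    s=M.T@(np.array([x,y,z])-o['eef_pos'])/300
    w=R.from_matrix(M.T@T).as_rotvec(degrees=True)/30
    print('t',o['t'],'pos',o['eef_pos'].round(1),'F',o['ft_force'].round(2),'w',round(o['grip_width'],1),'q',o['joint_pos'].round(2))
    print('shift',s.round(4),'turn',w.round(4),'maxcalls',np.linalg.norm(s)*300/250,np.linalg.norm(w)*30/43)
E
python3 - <<'E'
from h import *
# yaw of scale via fences
for n in ['scene','side']:
    P=np.load(n+'0.npy')
    for yaw in [4.5,5,5.5]:
        c,s=np.cos(np.radians(yaw)),np.sin(np.radians(yaw))
        D=P-np.array([517,246.3,0]); x=c*D[...,0]+s*D[...,1]; y=-s*D[...,0]+c*D[...,1]; z=P[...,2]
        near=(abs(x)<100)&(abs(y)<120)
        t=near&(z>77)&(z<86)
        a=t&(x>70); b=t&(y>90)&(x<70)
        pan=near&(z>55)&(z<66)
        pc=lambda v,*q:np.percentile(v,q).round(1) if v.size else None
        print(n,yaw,a.sum(),b.sum(),'fx',pc(x[a],2,10,50,90,98),'fy',pc(y[b],2,10,50,90,98),'pan x',pc(x[pan],1,99),'y',pc(y[pan],1,99), 'z',np.median(z[pan]))
        # inner faces
        f=near&(z>66)&(z<76)
        print('   facex',pc(x[f&(x>60)&(y<80)],10,50,90),'facey',pc(y[f&(y>80)&(x<60)],10,50,90), 'lines', 
          np.degrees(np.polyfit(y[a&(y<85)],x[a&(y<85)],1)[0]) if a.sum()>20 else None, np.degrees(np.polyfit(x[b],y[b],1)[0]) if b.sum()>20 else None)
E
```

```text
scene 4.5 247 145 fx [76.3 81.7 86.7 89.7 90.6] fy [101.4 102.1 105.4 109.4 110.8] pan x [-88.4  89.3] y [-108.3  103.2] z 61.36198410564475
   facex [86.9 88.9 90.5] facey [100.8 102.6 104. ] lines -0.21110319819598006 0.15496266224677877
scene 5 249 143 fx [75.7 81.6 86.3 89.5 90.9] fy [101.4 102.2 105.6 109.4 111. ] pan x [-88.1  89.5] y [-108.3  103.2] z 61.36198410564475
   facex [86.7 88.8 90.1] facey [101.  102.8 104.1] lines 0.28764351180714337 -0.28230260292203374
scene 5.5 251 141 fx [75.2 81.3 86.4 89.9 90.9] fy [101.2 102.3 105.5 109.6 111.4] pan x [-88.   89.7] y [-108.3  103.3] z 61.36198410564475
   facex [86.3 88.7 90.1] facey [100.6 102.8 104.6] lines 0.7864337053641134 -0.7388025352673038
side 4.5 110 84 fx [79.  83.7 87.1 90.6 91.7] fy [ 99.8 102.5 107.2 111.5 113.3] pan x [-87.4  84.9] y [-107.2  109.4] z 59.57457308052574
   facex [83.3 84.3 86.6] facey [102.8 105.9 109.5] lines -0.08763095339281686 0.12149315081595505
side 5 110 84 fx [79.6 83.5 87.  90.7 91.6] fy [100.2 102.8 106.9 111.6 113.6] pan x [-87.2  84.7] y [-107.2  109.4] z 59.57457308052574
   facex [83.2 84.2 85.7] facey [103.  105.8 109.5] lines 0.4112806809796818 -0.37561084988061083
side 5.5 111 83 fx [78.1 83.  87.2 90.8 91.9] fy [100.5 102.6 107.  111.8 114.2] pan x [-87.   84.9] y [-107.8  109.3] z 59.57457308052574
   facex [82.7 84.1 85.6] facey [103.2 105.9 109.6] lines 0.9102545515593369 -0.8342189506554603
```

```bash
python3 -c "
from h import *
go(619,-188.3,215,-71)"
```

```text
t 0.15 pos [599.5   0.  230.6] F [ 0.56 -0.56 -0.28] w 85.3 q [-0.12  0.36  1.51 -0.    1.27 -0.12]
shift [-0.6278  0.0652  0.0519] turn [-2.6000e-03  1.5000e-03  2.3667e+00] maxcalls 0.7599859774521374 1.651213361356885
```

```bash
python3 -m crank '[[[-0.12,0.01,0.01],[0,0,0.2]],[[-0.25,0.025,0.02],[0,0,0.4]],[[-0.38,0.04,0.03],[0,0,0.6]],[[-0.5,0.05,0.04],[0,0,0.8]],[[-0.628,0.065,0.05],[0,0,1]]]' 0 40
python3 -m crank '[[[0,0,0],[0,0,0.25]],[[0,0,0],[0,0,0.5]],[[0,0,0],[0,0,0.75]],[[0,0,0],[0,0,1]],[[0,0,0],[0,0,1]]]'
python3 -c "
from h import *
go(619,-188.3,215,-71)"
```

```text
t: 0.65
eef_pos: [619.1, -189.6, 215.8]
orientation: [-2.723, -1.565, 0.001]
ft_force: [0.3, 1.3, -0.8]
grip_width: 85.2
t: 1.15
eef_pos: [619.2, -188.4, 215.8]
orientation: [-3.035, -0.811, 0.001]
ft_force: [0.6, 0.2, 0.1]
grip_width: 85.6
t 1.15 pos [ 619.2 -188.4  215.8] F [0.63 0.16 0.14] w 85.6 q [-0.4   0.44  1.42 -0.    1.28  0.65]
shift [-0.0005 -0.0005  0.0028] turn [-0.0013  0.0012  0.3643] maxcalls 0.0035112345425751543 0.25414840455347887
```

```bash
python3 -m crank '[[[0,0,0.05],[0,0,0.2]],[[0,0,0.12],[0,0,0.364]],[[0,0,0.2],[0,0,0.364]],[[0,0,0.25],[0,0,0.364]],[[0,0,0.28],[0,0,0.364]]]'
python3 -c "
from h import *
p,d,P=cloud('wrist');save('w1.png',p)
k=(P[...,2]>104)&(P[...,2]<114)&(np.hypot(P[...,0]-619,P[...,1]+188)<70)
print(k.sum(),cv2.minAreaRect(P[k][:,:2].astype(np.float32)))
go(619,-188.3,70,-71)"
```

```text
t: 1.65
eef_pos: [618.6, -188.0, 130.6]
orientation: [-3.096, -0.524, 0.003]
ft_force: [0.3, -0.5, -0.2]
grip_width: 85.3
12332 ((620.3116455078125, -185.51109313964844), (89.81920623779297, 56.16910171508789), 18.22170066833496)
t 1.7 pos [ 618.3 -187.9  129.8] F [-0.87 -0.64 -0.19] w 85.5 q [-0.4   0.52  1.51 -0.    1.11  0.83]
shift [0.0023 0.0025 0.1994] turn [-0.0043  0.0049  0.006 ] maxcalls 0.23926108192267834 0.006189564196703116
```

View pics/w1.png

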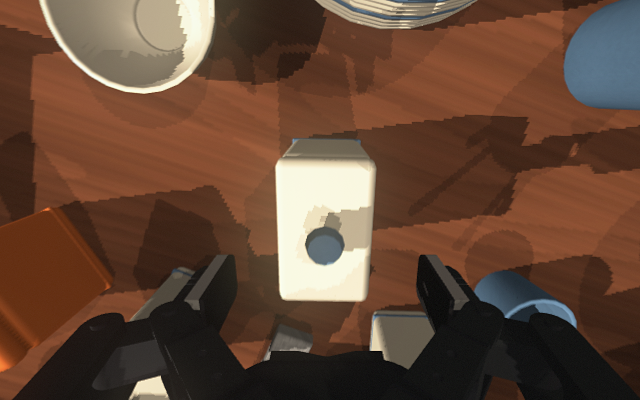

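```bash
python3 -m crank '[[[0.002,0.003,0.06],[0,0,0]],[[0.002,0.003,0.11],[0,0,0]],[[0.002,0.003,0.15],[0,0,0]],[[0.002,0.003,0.18],[0,0,0]],[[0.002,0.003,0.195],[0,0,0]]]'
python3 -m crank '[[[0,0,0],[0,0,0]],[[0,0,0],[0,0,0]],[[0,0,0],[0,0,0]],[[0,0,0],[0,0,0]],[[0,0,0],[0,0,0]]]' 255 40
python3 -m crank '[[[0,0,0],[0,0,0]],[[0,0,0],[0,0,0]],[[0,0,0],[0,0,0]],[[0,0,0],[0,0,0]],[[0,0,0],[0,0,0]]]'
python3 -m crank '[[[0,0,-0.008],[0,0,0]],[[0,0,-0.016],[0,0,0]],[[0,0,-0.024],[0,0,0]],[[0,0,-0.032],[0,0,0]],[[0,0,-0.04],[0,0,0]]]'
python3 -m crank '[[[0,0,0],[0,0,0]],[[0,0,0],[0,0,0]],[[0,0,0],[0,0,0]],[[0,0,0],[0,0,0]],[[0,0,0],[0,0,0]]]'
```

```text
t: 2.2
eef_pos: [619.9, -188.9, 72.8]
orientation: [-3.097, -0.521, 0.002]
ft_force: [0.2, 0.1, -0.5]
grip_width: 85.6
t: 2.7
eef_pos: [620.5, -188.9, 74.4]
orientation: [3.098, 0.521, 0.001]
ft_force: [-0.6, 1.8, 5.0]
grip_width: 55.8
t: 3.2
eef_pos: [620.6, -188.9, 74.4]
orientation: [-3.098, -0.521, -0.001]
ft_force: [-1.0, 2.2, 6.5]
grip_width: 55.7
t: 3.7
eef_pos: [620.2, -189.2, 85.8]
orientation: [-3.098, -0.521, 0.001]
ft_force: [0.7, -0.2, -3.0]
grip_width: 55.2
t: 4.2
eef_pos: [620.3, -189.0, 85.7]
orientation: [-3.098, -0.521, 0.0]
ft_force: [0.1, 0.4, -3.3]
grip_width: 55.7
```

```bash
python3 -m crank '[[[0,0,0.008],[0,0,0]],[[0,0,0.016],[0,0,0]],[[0,0,0.024],[0,0,0]],[[0,0,0.03],[0,0,0]],[[0,0,0.036],[0,0,0]]]'
python3 -m crank '[[[0,0,0],[0,0,0]],[[0,0,0],[0,0,0]],[[0,0,0],[0,0,0]],[[0,0,0],[0,0,0]],[[0,0,0],[0,0,0]]]' 0
python3 -m crank '[[[0,0,-0.03],[0,0,0]],[[0,0,-0.1],[0,0,0]],[[0,0,-0.2],[0,0,0]],[[0,0,-0.35],[0,0,0]],[[0,0,-0.48],[0,0,0]]]'
python3 -c "
from h import *
go(452.5,-100,215,-95.3)"
```

```text
t: 4.7
eef_pos: [620.3, -189.0, 74.7]
orientation: [-3.098, -0.521, 0.0]
ft_force: [0.4, 0.5, -3.1]
grip_width: 55.8
t: 5.2
eef_pos: [620.5, -189.1, 75.2]
orientation: [3.098, 0.521, 0.0]
ft_force: [0.3, 0.2, -0.2]
grip_width: 85.6
t: 5.7
eef_pos: [620.3, -189.1, 221.4]
orientation: [3.098, 0.521, 0.001]
ft_force: [0.7, -0.7, 0.2]
grip_width: 85.8
t 5.7 pos [ 620.3 -189.1  221.4] F [ 0.66 -0.66  0.17] w 85.8 q [-0.4   0.44  1.41 -0.    1.29  0.84]
shift [-0.4316 -0.4634  0.021 ] turn [ 6.000e-04 -9.000e-04  8.126e-01] maxcalls 0.7603640074311885 0.5669548164707119
```

```bash
python3 -m crank '[[[-0.1,-0.1,0],[0,0,0.2]],[[-0.2,-0.2,0],[0,0,0.4]],[[-0.3,-0.3,0],[0,0,0.6]],[[-0.4,-0.4,0.01],[0,0,0.8]],[[-0.432,-0.463,0.02],[0,0,0.813]]]'
python3 -m crank '[[[0,0,0.05],[0,0,0]],[[0,0,0.12],[0,0,0]],[[0,0,0.2],[0,0,0]],[[0,0,0.25],[0,0,0]],[[0,0,0.28],[0,0,0]]]'
python3 -c "
from h import *
p,d,P=cloud('wrist');save('w2.png',p)
k=(P[...,2]>104)&(P[...,2]<114)&(np.hypot(P[...,0]-452,P[...,1]+100)<70)
print(k.sum(),cv2.minAreaRect(P[k][:,:2].astype(np.float32)))
go(452.5,-99.5,72,-95.3)"
```

```text
t: 6.2
eef_pos: [448.4, -98.6, 213.3]
orientation: [-3.137, 0.151, 0.003]
ft_force: [0.5, -0.1, -0.8]
grip_width: 85.2
t: 6.7
eef_pos: [452.0, -100.0, 128.5]
orientation: [-3.138, 0.145, 0.001]
ft_force: [-0.7, 0.1, 1.7]
grip_width: 85.7
12426 ((452.445068359375, -97.3220443725586), (56.21881866455078, 88.89004516601562), 84.28813171386719)
t 6.75 pos [451.6 -99.8 127.7] F [-0.37 -0.26 -1.95] w 85.3 q [-0.37  0.3   1.92 -0.    0.93  1.3 ]
shift [ 0.0034 -0.0013  0.1856] turn [-0.0011  0.004  -0.0003] maxcalls 0.2228078137275083 0.0028822118102738896
```

View pics/w2.png

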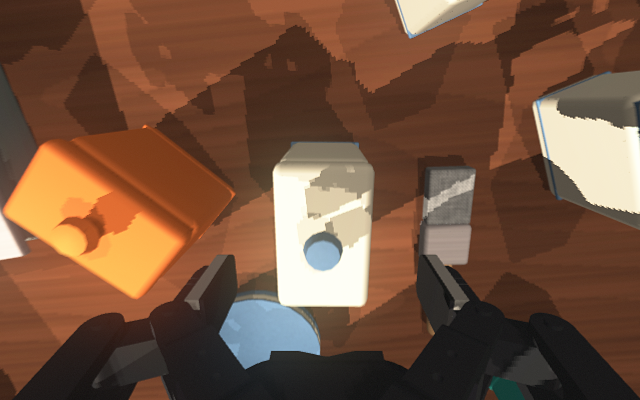

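```bash
python3 -m crank '[[[0.002,-0.001,0.06],[0,0,0]],[[0.003,-0.001,0.11],[0,0,0]],[[0.003,-0.001,0.15],[0,0,0]],[[0.003,-0.001,0.17],[0,0,0]],[[0.003,-0.001,0.182],[0,0,0]]]'
python3 -m crank '[[[0,0,0],[0,0,0]],[[0,0,0],[0,0,0]],[[0,0,0],[0,0,0]],[[0,0,0],[0,0,0]],[[0,0,0],[0,0,0]]]' 255 40
python3 -m crank '[[[0,0,0],[0,0,0]],[[0,0,-0.01],[0,0,0]],[[0,0,-0.02],[0,0,0]],[[0,0,-0.03],[0,0,0]],[[0,0,-0.04],[0,0,0]]]'
python3 -m crank '[[[0,0,0],[0,0,0]],[[0,0,0],[0,0,0]],[[0,0,0],[0,0,0]],[[0,0,0],[0,0,0]],[[0,0,0],[0,0,0]]]'
```

```text
t: 7.25
eef_pos: [453.7, -100.1, 74.6]
orientation: [3.138, -0.146, 0.001]
ft_force: [0.1, -0.0, 0.0]
grip_width: 85.2
t: 7.75
eef_pos: [453.9, -99.7, 75.1]
orientation: [-3.138, 0.146, -0.002]
ft_force: [0.0, 3.0, 6.7]
grip_width: 55.2
t: 8.25
eef_pos: [453.0, -99.9, 86.4]
orientation: [-3.138, 0.146, 0.001]
ft_force: [-0.1, 0.2, -5.7]
grip_width: 55.6
t: 8.75
eef_pos: [453.2, -99.9, 86.3]
orientation: [-3.138, 0.145, 0.001]
ft_force: [0.2, -1.0, -6.9]
grip_width: 55.3
```

```bash
python3 -m crank '[[[0,0,-0.06],[0,0,0]],[[0,0,-0.16],[0,0,0]],[[0,0,-0.28],[0,0,0]],[[0,0,-0.4],[0,0,0]],[[0,0,-0.5],[0,0,0]]]' 255 60
python3 - <<'E'
from h import *
th=np.radians(4.65); Rm=np.array([[np.cos(th),-np.sin(th)],[np.sin(th),np.cos(th)]])
C=np.array([590.4,354.6]); t=C+Rm@np.array([-57,-40]); print(t, C+Rm@np.array([-45,-28]))
go(t[0],t[1],240,-85.35)
E
```

```text
t: 9.25
eef_pos: [453.3, -99.9, 238.1]
orientation: [3.138, -0.146, 0.001]
ft_force: [0.3, -0.6, -7.0]
grip_width: 55.0
[536.8303647  310.11074091] [547.81804188 323.04406803]
t 9.25 pos [453.3 -99.9 238.1] F [ 0.34 -0.6  -6.98] w 55.0 q [-0.37  0.15  1.78 -0.    1.21  1.3 ]
shift [ 0.1509 -1.3866 -0.0065] turn [ 0.0005 -0.0012 -0.332 ] maxcalls 1.6737578854682718 0.2316521902115671
```

```bash
python3 -m crank '[[[0.005,-0.05,0],[0,0,-0.03]],[[0.015,-0.14,0],[0,0,-0.06]],[[0.025,-0.24,0],[0,0,-0.09]],[[0.04,-0.34,0],[0,0,-0.12]],[[0.05,-0.44,0],[0,0,-0.15]]]'
python3 -c "
from h import *
go(536.8,310.1,240,-85.35)"
```

```text
t: 9.75
eef_pos: [480.2, 31.2, 236.1]
orientation: [-3.141, 0.022, 0.001]
ft_force: [1.4, -0.5, -6.8]
grip_width: 55.0
t 9.75 pos [480.2  31.2 236.1] F [ 1.36 -0.55 -6.83] w 55.0 q [-0.08  0.18  1.75 -0.    1.21  1.51]
shift [ 0.1756 -0.9322 -0.0131] turn [-1.000e-04  1.100e-03 -1.815e-01] maxcalls 1.1384197281699984 0.12660442392726262
```

```bash
python3 -m crank '[[[0.02,-0.1,-0.005],[0,0,-0.03]],[[0.04,-0.2,-0.01],[0,0,-0.06]],[[0.06,-0.3,-0.013],[0,0,-0.09]],[[0.08,-0.4,-0.013],[0,0,-0.12]],[[0.1,-0.5,-0.013],[0,0,-0.15]]]'
python3 -m crank '[[[0.02,-0.1,0],[0,0,-0.01]],[[0.04,-0.2,0],[0,0,-0.02]],[[0.05,-0.28,0],[0,0,-0.03]],[[0.065,-0.35,0],[0,0,-0.03]],[[0.075,-0.4,0],[0,0,-0.03]]]'
python3 -m crank '[[[0,0,0],[0,0,0]],[[0,0,0],[0,0,0]],[[0,0,0],[0,0,0]],[[0,0,0],[0,0,0]],[[0,0,0],[0,0,0]]]'
python3 -c "
from h import *
go(536.8,310.1,240,-85.35)
for n in ['scene','side']: save(n+'1.png',camera(n)[0])"
```

```text
t: 10.25
eef_pos: [512.2, 180.8, 239.8]
orientation: [3.14, 0.102, -0.002]
ft_force: [1.0, -0.9, -6.4]
grip_width: 55.1
t: 10.75
eef_pos: [526.9, 302.2, 239.6]
orientation: [3.139, 0.127, -0.002]
ft_force: [-0.3, 0.2, -6.9]
grip_width: 55.2
t: 11.25
eef_pos: [527.4, 300.1, 240.3]
orientation: [3.139, 0.124, -0.0]
ft_force: [0.2, -0.1, -6.6]
grip_width: 55.1
t 11.25 pos [527.4 300.1 240.3] F [ 0.22 -0.1  -6.64] w 55.1 q [ 0.4   0.36  1.48 -0.    1.3   1.9 ]
shift [ 0.0339 -0.0307  0.0011] turn [ 0.0003  0.0004 -0.0037] maxcalls 0.05489766329878737 0.0026135117010557063
```

View pics/scene1.png

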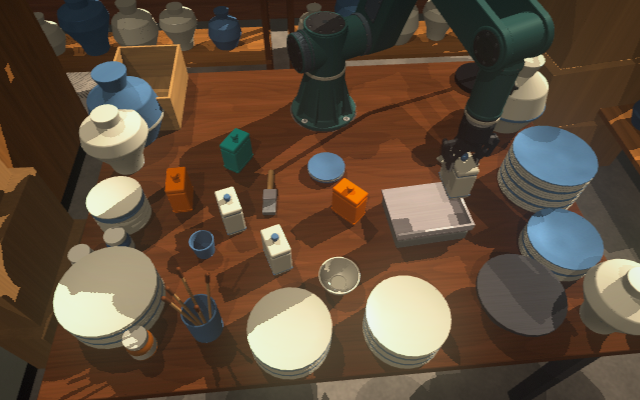

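View pics/side1.png

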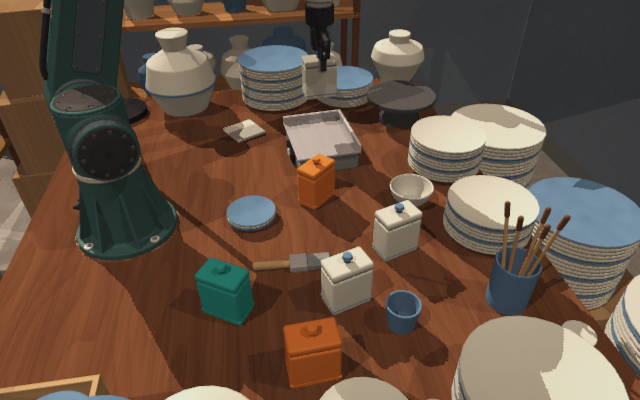

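```bash
python3 -m crank '[[[0.034,-0.03,0.06],[0,0,0]],[[0.034,-0.03,0.14],[0,0,0]],[[0.034,-0.03,0.22],[0,0,0]],[[0.034,-0.03,0.28],[0,0,0]],[[0.034,-0.03,0.32],[0,0,0]]]'
python3 -m crank '[[[0,0,0.004],[0,0,0]],[[0,0,0.008],[0,0,0]],[[0,0,0.012],[0,0,0]],[[0,0,0.016],[0,0,0]],[[0,0,0.016],[0,0,0]]]'
python3 -c "
from h import *
go(536.8,310.1,134,-85.35)"
```

```text
t: 11.85
eef_pos: [536.1, 310.2, 142.7]
orientation: [3.138, 0.125, -0.003]
ft_force: [0.0, -0.2, -6.8]
grip_width: 55.1
t: 12.35
eef_pos: [537.1, 310.8, 140.1]
orientation: [-3.139, -0.126, -0.001]
ft_force: [-0.2, -0.1, -7.3]
grip_width: 55.4
t 12.35 pos [537.1 310.8 140.1] F [-0.18 -0.08 -7.27] w 55.4 q [0.41 0.48 1.56 0.   1.1  1.9 ]
shift [-0.0013  0.0022  0.0203] turn [-0.0007 -0.0017 -0.002 ] maxcalls 0.024575150656898644 0.001891382449140172
```

```bash
python3 -m crank '[[[0,0,0.004],[0,0,0]],[[0,0,0.008],[0,0,0]],[[0,0,0.012],[0,0,0]],[[0,0,0.016],[0,0,0]],[[0,0,0.02],[0,0,0]]]'
python3 -m crank '[[[0,0,0.002],[0,0,0]],[[0,0,0.004],[0,0,0]],[[0,0,0.006],[0,0,0]],[[0,0,0.006],[0,0,0]],[[0,0,0.006],[0,0,0]]]'
```

```text
t: 12.85
eef_pos: [536.8, 310.7, 133.6]
orientation: [-3.139, -0.126, 0.0]
ft_force: [0.1, 0.0, -4.1]
grip_width: 55.6
t: 13.35
eef_pos: [536.8, 310.7, 131.9]
orientation: [-3.139, -0.126, -0.0]
ft_force: [-2.0, -0.1, -2.0]
grip_width: 54.9
```

```bash
python3 -m crank '[[[0.006,-0.006,0],[0,0,0]],[[0.012,-0.012,0],[0,0,0]],[[0.018,-0.018,0],[0,0,0]],[[0.024,-0.024,0],[0,0,0]],[[0.03,-0.03,0],[0,0,0]]]'
python3 -m crank '[[[0.002,0,0],[0,0,0]],[[0.004,0,0],[0,0,0]],[[0.006,0,0],[0,0,0]],[[0.008,0,0],[0,0,0]],[[0.008,0,0],[0,0,0]]]'
```

```text
t: 13.85
eef_pos: [545.2, 320.4, 131.6]
orientation: [3.139, 0.126, -0.0]
ft_force: [-1.7, -2.4, -1.2]
grip_width: 55.2
t: 14.35
eef_pos: [547.4, 320.8, 131.7]
orientation: [-3.139, -0.126, 0.0]
ft_force: [-3.7, 0.2, -1.0]
grip_width: 55.5
```

```bash
python3 -m crank '[[[0.002,0,0],[0,0,0]],[[0.004,0,0],[0,0,0]],[[0.005,0,0],[0,0,0]],[[0.005,0,0],[0,0,0]],[[0.005,0,0],[0,0,0]]]'
python3 -m crank '[[[0,-0.002,0],[0,0,0]],[[0,-0.004,0],[0,0,0]],[[0,-0.005,0],[0,0,0]],[[0,-0.005,0],[0,0,0]],[[0,-0.005,0],[0,0,0]]]'
```

```text
t: 14.85
eef_pos: [549.0, 320.7, 131.7]
orientation: [-3.139, -0.126, -0.0]
ft_force: [-2.7, 0.8, -1.3]
grip_width: 55.1
t: 15.35
eef_pos: [549.3, 321.9, 131.8]
orientation: [3.139, 0.126, 0.001]
ft_force: [-0.6, -2.5, -2.4]
grip_width: 55.3
```

```bash
python3 -m crank '[[[0.002,0,0],[0,0,0]],[[0.004,0,0],[0,0,0]],[[0.006,0,0],[0,0,0]],[[0.006,0,0],[0,0,0]],[[0.006,0,0],[0,0,0]]]'
python3 -m crank '[[[0,-0.002,0],[0,0,0]],[[0,-0.004,0],[0,0,0]],[[0,-0.006,0],[0,0,0]],[[0,-0.006,0],[0,0,0]],[[0,-0.006,0],[0,0,0]]]'
```

```text
t: 15.85
eef_pos: [550.2, 322.5, 131.6]
orientation: [-3.139, -0.126, 0.001]
ft_force: [-2.8, -0.9, -1.0]
grip_width: 55.0
t: 16.35
eef_pos: [551.0, 324.1, 131.8]
orientation: [-3.139, -0.126, -0.001]
ft_force: [-0.2, -2.1, -1.1]
grip_width: 55.3
```

```bash
cat > look.py <<'E'
import sys
from h import *
for n in ['scene','side']:
    p,d,P=cloud(n); np.save(f'{n}_{sys.argv[1]}.npy',P); save(f'{n}_{sys.argv[1]}.png',p)
    q=p[100:260,360:540] if n=='scene' else p[30:180,260:420]
    save(f'{n}_{sys.argv[1]}c.png',cv2.resize(q,None,fx=4,fy=4,interpolation=cv2.INTER_CUBIC)[:600,:800])
    th=np.radians(4.65); D=P-np.array([590.4,354.6,0])
    x=np.cos(th)*D[...,0]+np.sin(th)*D[...,1]; y=-np.sin(th)*D[...,0]+np.cos(th)*D[...,1]; z=P[...,2]
    hsv=cv2.cvtColor(p,cv2.COLOR_RGB2HSV)
    near=(abs(x+45)<75)&(abs(y+30)<60)
    t=near&(z>85)&(z<150)
    # faces: -y face seen by side cam, +x face by scene cam
    f=near&(z>86)&(z<110)
    pc=lambda v:np.percentile(v,[5,50,95]).round(1)
    print(n,f.sum(),'x',pc(x[f]),'y',pc(y[f]))
    g=near&(z>160)&(z<176)&(hsv[...,2]>100)
    if g.sum()>20: print(' top',g.sum(),cv2.minAreaRect(np.stack([x[g],y[g]],1).astype(np.float32)))
    g=near&(z>81)&(z<160)
    k=g&(x>-8)&(y>-50)&(y<-6) if n=='scene' else g&(y<-45)&(x<-10)&(x>-80)
    if k.sum()>20:
        a,b=(y,x) if n=='scene' else (x,y)
        c=np.polyfit(a[k],b[k],1); print(' face',k.sum(),'median',np.median(b[k]).round(2),'slope',c[0].round(3),'z-slope',np.polyfit(z[k],b[k],1)[0].round(3))
E
python3 look.py 2
```

```text
scene 188 x [-77.4  -6.4  -0. ] y [-58.1 -55.4 -10.1]
 top 296 ((-31.29262924194336, -29.974742889404297), (54.935359954833984, 64.5579605102539), 89.58381652832031)
 face 237 median -1.69 slope 0.001 z-slope -0.02
side 235 x [-88.3 -49.7  -4.3] y [-57.5 -52.8 -27.3]
 top 186 ((-44.92879867553711, -25.675823211669922), (69.3104476928711, 88.4653091430664), 88.46952819824219)
 face 551 median -53.98 slope -0.015 z-slope -0.053
```

View pics/scene_2c.png

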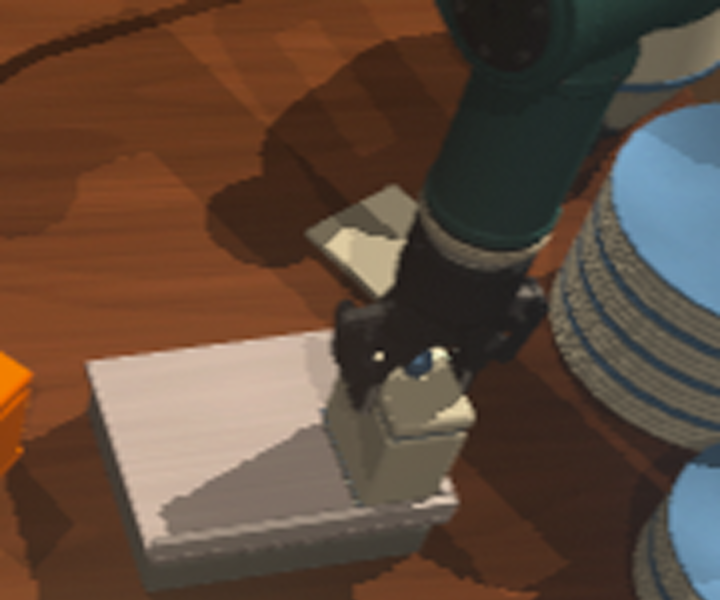

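View pics/side_2c.png

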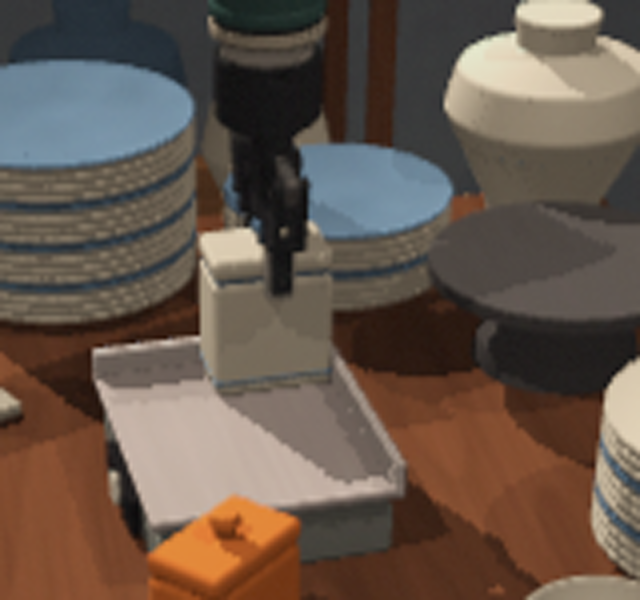

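```bash
python3 -m crank '[[[0.002,0,0],[0,0,0]],[[0.004,0,0],[0,0,0]],[[0.006,0,0],[0,0,0]],[[0.006,0,0],[0,0,0]],[[0.006,0,0],[0,0,0]]]'
python3 -m crank '[[[0,-0.002,0],[0,0,0]],[[0,-0.004,0],[0,0,0]],[[0,-0.006,0],[0,0,0]],[[0,-0.006,0],[0,0,0]],[[0,-0.006,0],[0,0,0]]]'
```

```text
t: 16.95
eef_pos: [551.4, 324.2, 131.4]
orientation: [3.139, 0.126, -0.003]
ft_force: [-4.6, -1.9, -0.4]
grip_width: 54.9
t: 17.45
eef_pos: [551.4, 324.8, 131.3]
orientation: [3.137, 0.126, -0.003]
ft_force: [-4.6, -5.0, -1.0]
grip_width: 55.3
```

```bash
python3 -m crank '[[[0.002,0,0],[0,0,0]],[[0.004,0,0],[0,0,0]],[[0.005,0,0],[0,0,0]],[[0.005,0,0],[0,0,0]],[[0.005,0,0],[0,0,0]]]'
python3 -m crank '[[[0,-0.002,0],[0,0,0]],[[0,-0.004,0],[0,0,0]],[[0,-0.005,0],[0,0,0]],[[0,-0.005,0],[0,0,0]],[[0,-0.005,0],[0,0,0]]]'
```

```text
t: 17.95
eef_pos: [551.7, 324.8, 131.0]
orientation: [3.136, 0.126, -0.006]
ft_force: [-5.7, -4.5, -0.2]
grip_width: 55.4
t: 18.45
eef_pos: [551.6, 325.5, 130.9]
orientation: [3.135, 0.126, -0.007]
ft_force: [-5.3, -7.1, 0.3]
grip_width: 55.0
```

```bash
python3 -m crank '[[[-0.002,0.002,0.002],[0,0,0]],[[-0.004,0.004,0.004],[0,0,0]],[[-0.005,0.004,0.006],[0,0,0]],[[-0.005,0.004,0.006],[0,0,0]],[[-0.005,0.004,0.006],[0,0,0]]]'
```

```text
t: 18.95
eef_pos: [551.3, 325.3, 129.8]
orientation: [3.137, 0.126, -0.003]
ft_force: [-4.4, -5.3, 1.4]
grip_width: 55.4
```

Release gently and rise.

```bash
python3 -m crank '[[[0,0,0],[0,0,0]],[[0,0,0],[0,0,0]],[[0,0,0],[0,0,0]],[[0,0,0],[0,0,0]],[[0,0,0],[0,0,0]]]' 0 20
python3 -m crank '[[[0,0,-0.02],[0,0,0]],[[0,0,-0.08],[0,0,0]],[[0,0,-0.16],[0,0,0]],[[0,0,-0.26],[0,0,0]],[[0,0,-0.36],[0,0,0]]]'
python3 look.py 3
python3 -c "
from h import *
p,d,P=cloud('wrist');save('w3.png',p);np.save('w3.npy',P);go(551,325,240,-85.35)"
```

```text
t: 19.45
eef_pos: [552.5, 326.6, 130.1]
orientation: [-3.139, -0.126, -0.001]
ft_force: [0.1, 0.4, 1.1]
grip_width: 85.4
t: 19.95
eef_pos: [551.9, 326.3, 239.2]
orientation: [3.139, 0.126, -0.0]
ft_force: [0.6, 0.1, -1.1]
grip_width: 85.7
scene 184 x [-79.3  -9.3   0. ] y [-56.7 -54.   -9. ]
 top 491 ((-44.40790939331055, -27.881826400756836), (58.78596496582031, 89.67198944091797), 88.97888946533203)
 face 242 median -1.41 slope 0.006 z-slope -0.01
side 235 x [-88.4 -50.5  -5.4] y [-56.4 -51.4 -26.2]
 top 257 ((-45.01105499267578, -28.98930549621582), (59.516685485839844, 88.70722198486328), 89.15361785888672)
 face 558 median -52.03 slope -0.003 z-slope 0.011
t 20.1 pos [553.8 327.1 241. ] F [ 0.48  0.26 -0.65] w 85.5 q [0.43 0.41 1.4  0.   1.32 1.92]
shift [-0.0098  0.0064  0.0031] turn [-0.0039 -0.0103 -0.002 ] maxcalls 0.014553352733564647 0.007801550063231152
```

View pics/w3.png

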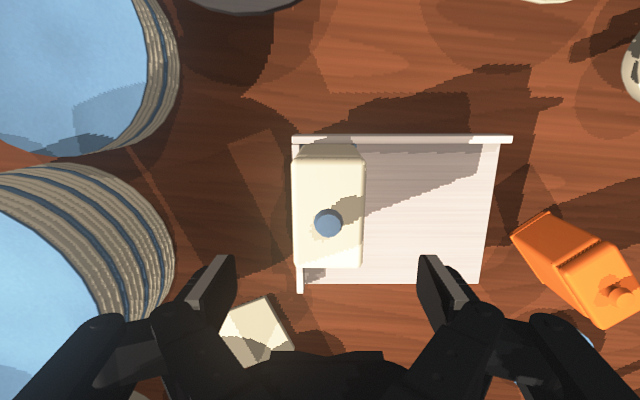

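View pics/scene_3c.png

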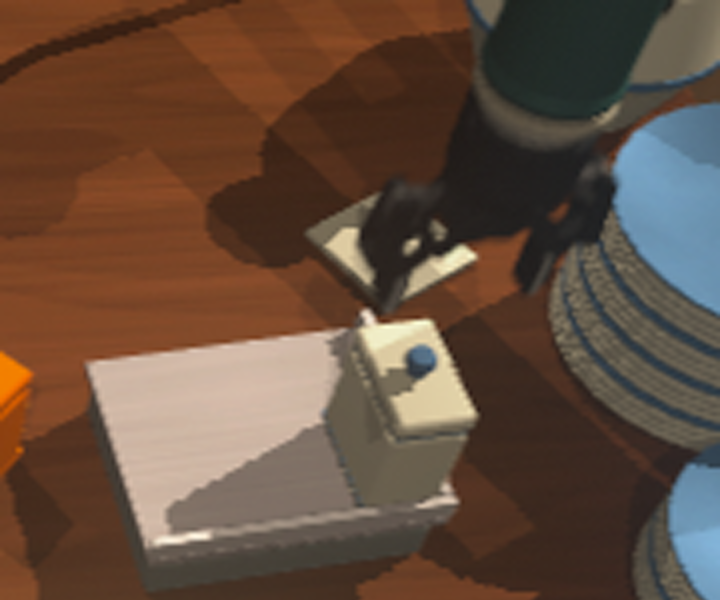

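Run:
```python
from h import *
for n,P in [('wrist',np.load('w3.npy')),('scene',np.load('scene_3.npy')),('side',np.load('side_3.npy'))]:
    th=np.radians(4.65); D=P-np.array([590.4,354.6,0])
    x=np.cos(th)*D[...,0]+np.sin(th)*D[...,1]; y=-np.sin(th)*D[...,0]+np.cos(th)*D[...,1]; z=P[...,2]
    near=(x>-190)&(x<20)&(y>-230)&(y<20)
    t=near&(z>158)&(z<172)&(x>-100)&(y>-65)
    print(n,'top',t.sum(),cv2.minAreaRect(np.stack([x[t],y[t]],1).astype(np.float32)),'z',np.median(z[t]))
    fx=near&(abs(z-78)<6)&(x>-8)&(y<-70)&(y>-205); fy=near&(abs(z-78)<6)&(y>-8)&(x<-95)
    pc=lambda v:np.percentile(v,[3,50,97]).round(1) if v.size>5 else None
    print('  fence x',fx.sum(),pc(x[fx]),'slope',np.polyfit(y[fx],x[fx],1)[0].round(3) if fx.sum()>20 else '', 'y',fy.sum(),pc(y[fy]),'z',np.median(z[fx]))
    pan=near&(abs(z-58)<8)&(x<-30)&(y<-90)&(x>-150); print('  pan z',np.median(z[pan]))
    print('  bench z',np.median(z[(abs(z)<10)]))
```

```text
wrist top 7306 ((-43.17919158935547, -24.310415267944336), (56.109657287597656, 88.7476806640625), 89.61558532714844) z 165.58567581715434
  fence x 1196 [1.7 5.8 9.5] slope -0.003 y 188 [ 3.9  7.5 11.5] z 75.67724268683412
  pan z 55.76463253746408
  bench z 0.2997952119149261
scene top 536 ((-44.40790939331055, -27.881826400756836), (58.78596496582031, 89.67198944091797), 88.97888946533203) z 166.33645519062497
  fence x 160 [-0.3  4.9  9.3] slope -0.0 y 12 [0.2 3.9 7.7] z 76.00956722278801
  pan z 57.00399151313286
  bench z 1.2956591685110652
side top 296 ((-45.08477020263672, -28.988216400146484), (59.516685485839844, 88.85466766357422), 89.15361785888672) z 164.50385560399644
  fence x 74 [1.  4.9 9.6] slope -0.005 y 47 [-1.2  5.9 12.3] z 75.25663330012094
  pan z 55.09712300854699
  bench z -0.5206074231692241
```

Run:
```python
from h import *
P,Q=np.load('scene_3.npy'),np.load('side_3.npy')
for n,P in (('scene',P),('side',Q)):
  for c in [(619,-188),(479.5,-315.5)]:
    k=(P[...,2]>104)&(P[...,2]<114)&(np.hypot(P[...,0]-c[0],P[...,1]-c[1])<70)
    print(n,cv2.minAreaRect(P[k][:,:2].astype(np.float32)),np.median(P[k][:,2]))
print(job.hand_in())
```

```text
scene ((619.1118774414062, -188.49679565429688), (91.57734680175781, 56.490108489990234), 18.04444694519043) 110.45477273013665
scene ((478.3637390136719, -316.76953125), (92.14108276367188, 55.75471496582031), 17.804330825805664) 110.70000652021838
side ((619.2794799804688, -187.18048095703125), (89.91889190673828, 58.658531188964844), 18.80034065246582) 109.60615152156845
side ((479.83734130859375, -315.64593505859375), (90.19699096679688, 57.629730224609375), 18.894624710083008) 109.43798194597673
the job is handed in; nothing more can be done
None
```

The full caddy stands upright in the fence corner of the scale, and I handed the job in at about 20 s of the 72 s allowed. No verdict was reported.

**Finding it:** I lifted two of the three white caddies about 12 mm.
- The front one read 3.3 N, so it is empty, and I set it back where it stood.
- The middle one, at about (452, -100), read 7.0 N (about 0.71 kg), so it is the full one.
- I never touched the third, since only one can be full.

**Placing it:** I lowered the caddy until it rested partly on the pan, then crept it into both fences until each pushed back at 5 to 7 N. After easing off slightly I let go and raised the gripper clear.

**Last checks:**
- **Flush:** in the wrist and scene views both faces are flush with the fences within the measuring error (under about 1 mm). The side view is too coarse to settle it on the y fence.
- **Square and sunk:** it is square to about 0.5° in the wrist view (up to 1° in the others). The pan has sunk about 4.3 mm, which fits the full caddy.
- **Other caddies:** the two empty ones stand upright within about 2 mm of where they began.
- **Bystanders:** I did not re-measure the bowl, cup and brush. The arm never worked against them, and they looked unmoved in a picture taken on the way.

The views disagreed by up to about 4 mm on absolute position, so I judged flushness within each view and by contact force. The fences were also met about 3 mm farther out than I first measured.

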